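Hold a pump controller's key switch turned for a bench test

TASK

Bench-test the grey pump controller that lies face up on the counter: take the key with the plain square head out of the wooden key block, push it fully home into the controller's key switch (its pins are sticky: wiggle the key past them if it binds), and only then turn it clockwise, seen from above, a quarter turn up to its stop. The switch springs back by itself, so finish with the key still gripped, fully home and held turned. Leave the other two keys standing in the block and do not shift anything else on the counter.

Things in the scene. Friction and masses are not known exactly. Their poses are not given: they have to be found in the camera images.
- key_square_head (a point): the key to use: its head, a plain square-cornered upright slab of black plastic, 10 mm thick (x), 28 wide (y), 34 tall (z), a small steel eye near its top; this point is the centre of the head. Key 35 g, standing blade down in the key block with its shoulder on the block's top
- key_square_shoulder (a point): the same key: centre of the underside of its steel shoulder (16 x 6 mm), 23 mm below the centre of the head. From here the steel blade runs down: 9 mm wide (y), 3 thick (x), 26.5 long, the last 5 mm tapered on both edges; the same when turned half round
- key_round_head (a point): another key, not to be used: the same blade, its black head a round disc 34 mm across and 10 thick; this point is the centre of the head, 23 mm above the underside of its shoulder
- key_clover_head (a point): another key, not to be used: the same blade, its black head a three-lobed clover leaf 38 mm wide, 33 tall and 10 thick; this point lies in the head, 23 mm above the underside of its shoulder
- key_block: fixed wooden key block, 56 mm (x) by 158 mm (y) by 36 mm high, origin at the centre of its underside; three upright slots 5 x 11 mm in a row along y, at y = -52, 0 and 52 mm, each with a key in it, the keys' widths along the block's y; which key stands where varies
- keyway (a point): centre of the mouth of the controller's key switch, in the plane of its steel face, 103 mm above the counter; axes as the controller's. At rest the keyway is 4.5 mm (x) by 11 (y), 28 deep, countersunk 1.8 mm all round. Home, the key's shoulder rests on the face here. Three sticky pins at 6.5, 12 and 17.5 mm depth take some 6 to 14 N each to pass; the deepest locks the switch until the key is nearly home
- controller: fixed grey steel enclosure lying on its back, 140 mm (x) by 200 (y), 95 high to its cover; origin at the centre of its underside. In the cover the key switch, its round steel bezel 31 mm across and 8 proud, 45 mm to -y of the middle, and two pilot lamps 12 mm high, 20 and 70 mm to +y
- plug (a joint): turn of the switch's plug in rad: 0 at rest (keyway's length along the controller's y), growing clockwise seen from above to the stop at 1.57; a spring drives it back to 0, with about 0.025 N m at rest and 0.08 N m at the stop. The blade has about 0.1 to 0.2 rad of play in the keyway, so the key turns somewhat farther than the plug
- ball_valve: loose brass ball valve, 68 mm long, 50 high, with a steel lever; leave it
- coupling: loose white plastic pipe coupling standing on end, 42 mm across, 48 high, near the key block; leave it
- tape_roll: loose white roll of thread tape lying flat, 52 mm across, 19 high, near the key block; leave it
- elbow: loose copper elbow, legs 33 mm, 26 high, lying beside the controller; leave it
- wrench: loose steel wrench, 200 mm long, lying flat; leave it
- carton: loose cardboard carton, 65 x 95 mm, 55 high; leave it
- sealant: loose white jar, 54 mm across, 85 high; leave it
Not all that is in view belongs to the job. Leave any green or yellow look-alike of the part that bears key_square_head alone.

How it is judged:
By the outcome, as a careful person would: the job done as asked, in the order asked, and still so for the second after the job is handed in, while the arm keeps its last pose, push and grip.
It also fails if it takes over 51 s, if anything falls off the work surface, if the arm or the gripper's body presses on something with over 40 N, if the wrist force passes 120 N, or if a joint passes its speed limit or range.

ROBOT

A 6-joint arm with a two-finger parallel gripper is mounted at the origin on the work surface. World frame = base frame: x ahead of the robot, y to its left, z up, the work surface at z = 0. Lengths are in m, angles in rad, forces in N, time in s.
With the tool pointing down it reaches from about 0.25 to 0.8 m from the base axis. Payload 8.5 kg.
Tool frame: the origin (TCP) lies midway between the tips of the shut fingers; the grasp point (between the pads) lies 19 mm behind it; z points along the fingers, y is the line along which they close (so a half turn about z gives the same grasp; the last joint's range is limited). The gripper opens to 85 mm and grips with 20 to 120 N. Pads are 22 mm wide; open, the fingers measure 114 mm over their backs; the gripper's body (76 mm by 85 mm) begins 54 mm behind the grasp point. The pads swing forward as they close: fully open they stand 13 mm farther back than shut.
Start: joints at [1.249, 0.238, -0.013, 1.319, 0, 1.571], TCP at [0.166, 0.498, 0.231] pointing down, gripper open.
Joint ranges: [-2.66, 2.66], [-1.03, 1.9], [-1.14, 1.46], [-1.82, 2.27], [-1.45, 1.34], [-3.14, 3.14]. Speed limits (rad/s): [2.22, 2.22, 2.79, 3.14, 3.14, 3.14].

INTERFACE

Orientations are given as a 3x3 rotation matrix whose columns are the frame's x, y, z axes.
In Python, from plant import ctrl gives the robot as it stands.
- The arm moves only by the tool play_rows, never from a script. Its argument "increments" is a list that holds one entry, the list of rows, each a list of 4 numbers: the shift along the world's x, y, z in m, then the turn about the world's z in rad. In form: [[[tx, ty, tz, yaw], ...]]. A call has exactly 5 rows; each row shifts and turns the commanded pose from where the row before left it; what a row does not reach is not made up. A row lasts 1/10 s, in which the tool goes at most 50 mm and 8.59 degrees, less where a joint would pass 70% of its speed; a pose out of reach is approached as far as the arm can. A call is refused whole if a number of a shift passes 0.05 or a number of a turn 0.15, either way. A call with a gripper value outside its range is refused whole. "claw" is the opening, from -1 (shut) to 1 (fully open), so that 0 is half open, set as the call begins (left out, the last holds). The fingers move at their own pace and stop on an object; "force" is the grip in N (left out, the last holds). Time passes only in rows, so rows that do not move let the fingers close, or fill a call up. It gives the time, the measured TCP pose, the force, the opening and the grip force at its end, in the units of the state.
- ctrl.observe(): the state, without advancing time (a new reading comes with each control period).
- ctrl.snapshot(name): name is "scene" or "side" or "wrist"; returns the picture (480x640x3 uint8, blue, green, red); there is no depth.
- ctrl.get_calibration(name): a dict with "mtx" (3x3 intrinsics, pixels), "position" and "rotation" of the camera in the world; the wrist camera has in their place "mount" (4x4, takes a point from camera to tool coordinates, whose origin is the TCP and whose axes are the flange's). Camera axes: x right, y up, looking along -z (the intrinsics and any distortion apply to the point x, -y, -z); pixel columns grow to the right and rows downward; lengths in m; the calibration is good to about 2 mm. The wrist camera is an equidistant fisheye: a pixel r from the principal point sees the ray r / f radians off the axis. A picture is of the moment at which its call begins: read the wrist's pose just before it. get_calibration takes no time and is no camera call.
- ctrl.sign_off(): hands the job in; it is judged then, once.
The state is a dict: "time": time; "qpos": joint angles; "joint_vel": joint speeds; "joint_torque": joint torques, N m; "eef_pos": TCP position; "orientation": TCP orientation; "wrist_force": force on the tool from outside, world axes, zero at the start; "torque": the same for the moment, N m; "width": finger opening in m; "gripper_force": force on a finger pad.
Only numpy, scipy, OpenCV 4.12 (cv2) and the standard library are available. Lean on these libraries where they do the work, as an engineer would, in place of code of your own. Each camera call takes 0.05 s, during which the arm holds its last target. There are 200 camera calls.

## Working session

There is one attempt and no reset: what is moved stays moved. The work goes in short steps, Python scripts to look and compute and a tool call to move; the robot and the scene stay as the last step left them, time stands still between calls to the robot, and variables do not carry over. Pictures are saved under pics/ and viewed, at most 10 in all, crops included, and the job is handed in when it is done.

Besides the shell and the picture viewer there is one more tool, called after "Call:" in YAML: its name, and indented under it one key for each argument. play_rows: Moves the arm, as the interface text tells. Its arguments: {"type":"object","properties":{"increments":{"type":"array","items":{"type":"array","items":{"type":"array","items":{"type":"number"}}}},"claw":{"type":"number"},"force":{"type":"number"}},"required":["increments"]}

```bash
mkdir -p pics; ls; python3 - <<'E'
from plant import ctrl
import cv2,numpy as np
s=ctrl.observe();print(s['time'],s['eef_pos'],s['orientation'],s['width'])
ims=[]
for n in ("scene","side","wrist"):
    im=ctrl.snapshot(n);cv2.imwrite(f"pics/{n}0.png",im)
    c=ctrl.get_calibration(n);print(n,{k:np.round(v,4).tolist() if not isinstance(v,str) else v for k,v in c.items()})
E
```

```text
pics
0.0 [0.16590195 0.49765182 0.23065987] [[-9.48670252e-01  3.16266574e-01 -4.55302646e-04]
 [ 3.16266901e-01  9.48669218e-01 -1.40085272e-03]
 [-1.11112841e-05 -1.47294446e-03 -9.99998915e-01]] 0.08510638769535174
scene {'mtx': [[463.7753, 0.0, 323.0683], [0.0, 463.7753, 241.732], [0.0, 0.0, 1.0]], 'position': [1.0068, 0.0687, 0.8896], 'rotation': [[-0.165, -0.8455, 0.5078], [0.9863, -0.1393, 0.0887], [-0.0042, 0.5155, 0.8569]]}
side {'mtx': [[458.4322, 0.0, 317.9318], [0.0, 458.4322, 240.0739], [0.0, 0.0, 1.0]], 'position': [0.1462, 0.8168, 0.756], 'rotation': [[-0.9036, 0.2383, -0.356], [-0.4279, -0.54, 0.7248], [-0.0195, 0.8072, 0.5899]]}
wrist {'mtx': [[371.6483, 0.0, 321.5492], [0.0, 371.6483, 236.658], [0.0, 0.0, 1.0]], 'mount': [[0.0001, 0.9544, 0.2984, 0.0755], [1.0, -0.0003, 0.0007, -0.0003], [0.0007, 0.2984, -0.9544, -0.1432], [0.0, 0.0, 0.0, 1.0]]}
```

View pics/scene0.png

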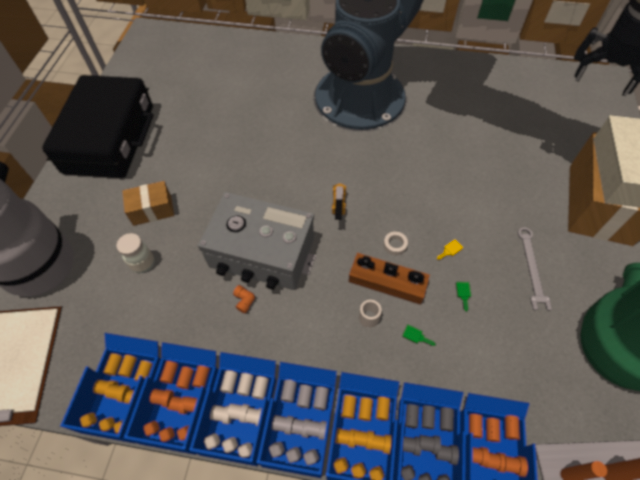

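View pics/side0.png

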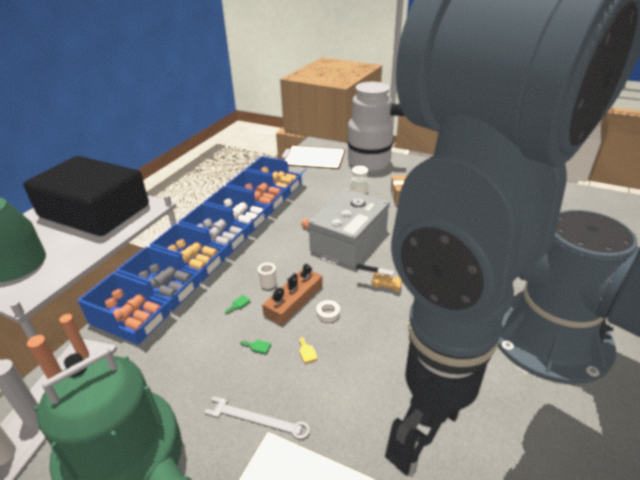

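Scene: controller at (257,238) with its key switch at (236,224), and the block at (389,277) with heads at about (365,263), (391,269) and (416,277). I'll take enlarged crops and cast rays.

```bash
cat > h.py <<'E'
import numpy as np,cv2
from plant import ctrl
def ray(n,px,s=None):
    c=ctrl.get_calibration(n);K=np.array(c['mtx']);u=(px[0]-K[0,2])/K[0,0];v=(px[1]-K[1,2])/K[1,1]
    if n!='wrist':
        d=np.array([u,-v,-1.]);return np.array(c['position']),np.array(c['rotation'])@(d/np.linalg.norm(d))
    r=np.hypot(u,v);d=np.array([np.sin(r)*u/r,-np.sin(r)*v/r,-np.cos(r)])
    M=np.array(c['mount']);R=np.array(s['orientation']);p=np.array(s['eef_pos'])
    return p+R@M[:3,3],R@(M[:3,:3]@d)
def onz(n,px,z,s=None):
    o,d=ray(n,px,s);return o+d*(z-o[2])/d[2]
def proj(P,s):
    c=ctrl.get_calibration('wrist');M=np.array(c['mount']);K=c['mtx']
    t=np.array(s['orientation']).T@(np.array(P)-s['eef_pos']);q=M[:3,:3].T@(t-M[:3,3])
    th=np.arctan2(np.hypot(q[0],q[1]),-q[2]);a=np.arctan2(-q[1],q[0])
    return K[0][2]+K[0][0]*th*np.cos(a),K[1][2]+K[0][0]*th*np.sin(a)
E
python3 - <<'E'
from h import *
for n,px,z in [("switch",(236,224),.103),("k1",(365,263),.075),("k2",(391,269),.075),("k3",(416,277),.075),("box",(257,228),.095)]:
    print(n,onz("scene",px,z).round(3))
for px,z in [((279,295),.075),((293,282),.075),((306,271),.075),((358,203),.103)]: print(onz("side",px,z).round(3))
a=cv2.imread("pics/scene0.png")[235:310,335:435];b=cv2.imread("pics/side0.png")[255:330,250:350]
cc=cv2.imread("pics/scene0.png")[185:285,190:323]
r=lambda x:cv2.resize(x,(400,300),interpolation=cv2.INTER_CUBIC)
w=cv2.imread("pics/wrist0.png")
cv2.imwrite("pics/c1.png",np.vstack([np.hstack([r(a),r(b)]),np.hstack([r(cc),r(w)])]))
E
```

```text
switch [ 0.528 -0.194  0.103]
k1 [0.559 0.075 0.075]
k2 [0.564 0.127 0.075]
k3 [0.574 0.177 0.075]
box [ 0.526 -0.152  0.095]
[0.548 0.197 0.075]
[0.54  0.147 0.075]
[0.531 0.101 0.075]
[ 0.514 -0.183  0.103]
```

View pics/c1.png

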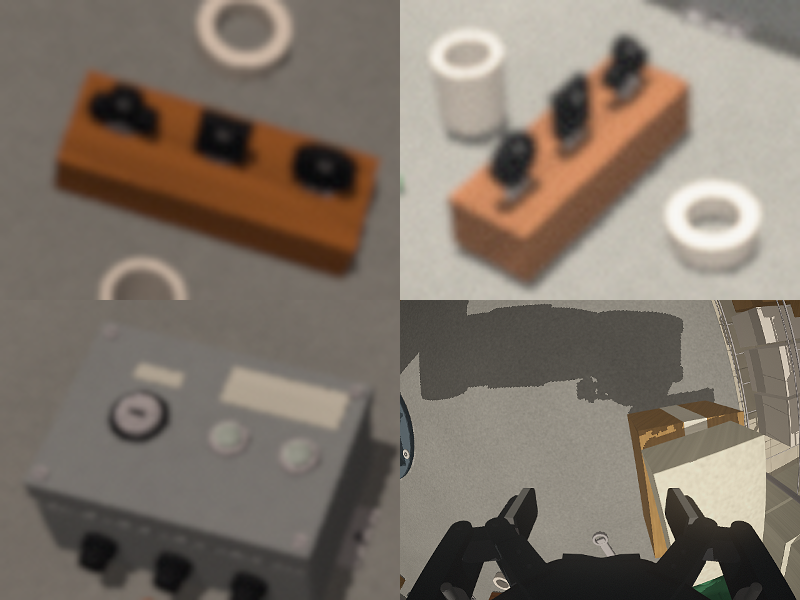

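The square head is the middle key, at about (0.555,0.135), with the clover head to its left and the round head to its right. The block's yaw is about -0.16. I'll move above it with tool y near 2.98 rad, which leaves room in the last joint for the clockwise turn.

Call:
play_rows:
  increments:
    - [[0.025,-0.024,0,0.11],[0.025,-0.024,0,0.11],[0.025,-0.024,0,0.11],[0.025,-0.024,0,0.11],[0.025,-0.024,0,0.11]]
  claw: -0.3
  force: 60

```text
time: 0.65
eef_pos: [0.2917, 0.3769, 0.2311]
orientation: [[-0.973, -0.231, -0.0], [-0.231, 0.973, -0.0], [0.0, -0.0, -1.0]]
wrist_force: [0.7, 0.3, 0.1]
width: 0.0302
gripper_force: 0.0
```

Call:
play_rows:
  increments:
    - [[0.025,-0.024,-0.003,0.12],[0.025,-0.024,-0.003,0.12],[0.025,-0.024,-0.003,0.12],[0.025,-0.024,-0.003,0.12],[0.025,-0.024,-0.003,0.12]]

```text
time: 1.15
eef_pos: [0.4168, 0.2568, 0.216]
orientation: [[-0.673, -0.74, -0.0], [-0.74, 0.673, -0.0], [0.0, -0.0, -1.0]]
wrist_force: [-0.9, 0.2, 0.1]
width: 0.03
gripper_force: 0.0
```

Call:
play_rows:
  increments:
    - [[0.027,-0.024,-0.003,0.12],[0.027,-0.024,-0.003,0.12],[0.027,-0.024,-0.003,0.12],[0.027,-0.024,-0.003,0.12],[0.027,-0.024,-0.003,0.12]]

```text
time: 1.65
eef_pos: [0.5519, 0.1368, 0.201]
orientation: [[-0.137, -0.991, -0.0], [-0.991, 0.137, -0.0], [0.0, 0.0, -1.0]]
wrist_force: [-0.3, 0.5, 1.6]
width: 0.0297
gripper_force: 0.0
```

Call:
play_rows:
  increments:
    - [[0,0,0,0],[0,0,0,0],[0,0,0,0],[0,0,0,0],[0,0,0,0]]

```text
time: 2.15
eef_pos: [0.5505, 0.1388, 0.2016]
orientation: [[-0.141, -0.99, 0.0], [-0.99, 0.141, 0.0], [-0.0, -0.0, -1.0]]
wrist_force: [0.5, -0.4, -0.4]
width: 0.0299
gripper_force: 0.0
```

```bash
python3 - <<'E'
from h import *
s=ctrl.observe();print(s['time'],s['eef_pos'],s['qpos'],np.arctan2(s['orientation'][1][1],s['orientation'][0][1]),s['width'])
im=ctrl.snapshot("wrist");cv2.imwrite("pics/w1.png",im)
np.save("s1.npy",s,allow_pickle=True)
E
```

```text
2.15 [0.55051029 0.13877119 0.20160401] [ 2.46912800e-01  3.21879952e-01  2.78430603e-02  1.27628567e+00
  3.71560420e-05 -1.18209788e+00] 2.99980696859133 0.029920098796585953
```

View pics/w1.png

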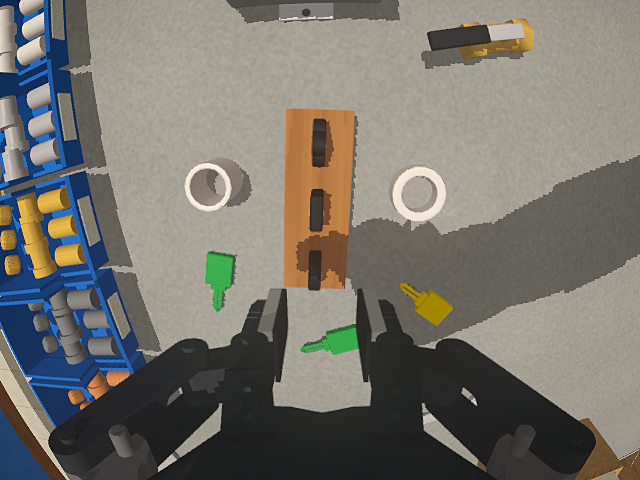

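The wrist view shows the block from (286,109) to (347,289), with the square head at (316,210). Coupling and tape roll are well clear on either side. Next I measure the head and the block.

```bash
python3 - <<'E'
from h import *
s=np.load("s1.npy",allow_pickle=True).item()
im=cv2.imread("pics/w1.png")
hsv=cv2.cvtColor(im,cv2.COLOR_BGR2HSV)
roi=np.zeros(im.shape[:2],np.uint8);roi[180:240,290:345]=1
m=((im.max(2)<48)&(roi>0)).astype(np.uint8)
n,l,st,ce=cv2.connectedComponentsWithStats(m)
k=1+st[1:,4].argmax();print(st[k],ce[k])
ys,xs=np.where(l==k)
for r in range(ys.min(),ys.max()+1,4): print(r,xs[ys==r].min(),xs[ys==r].max(),end='; ')
print()
x0,y0,w,h=st[k][:4]
r=y0+h
c=lambda rr:(xs[ys==rr].min()+xs[ys==rr].max()+1)/2
rb=ys.max()-3
p=onz("wrist",(c(rb),ys.max()+1),.076,s);print("top +y end",p)
q=onz("wrist",(c(ys.min()+3),ys.min()),.042,s);print("bottom -y end",q)
# block
b=((hsv[...,0]<16)&(hsv[...,1]>110)&(im.max(2)>60)).astype(np.uint8);b[:100]=0;b[300:]=0;b[:,:270]=0;b[:,370:]=0
b=cv2.morphologyEx(b,cv2.MORPH_CLOSE,np.ones((25,25)))
cs=max(cv2.findContours(b,0,1)[0],key=cv2.contourArea)
box=cv2.approxPolyDP(cs,8,True)[:,0];print(box.tolist())
P=np.array([onz("wrist",v,.036,s) for v in box]);print(P.round(4))
print([round(float(np.linalg.norm(P[i]-P[i-1])),4) for i in range(len(P))],P.mean(0))
E
```

```text
[310 205   2  26  26] [310.03846154 217.5       ]
205 310 310; 209 310 310; 213 310 310; 217 310 310; 221 310 310; 225 310 310; 229 310 310; 
top +y end [0.55982982 0.14024844 0.076     ]
bottom -y end [0.55889078 0.12773414 0.042     ]
[[286, 109], [284, 285], [344, 288], [354, 111]]
[[0.5673 0.0459 0.036 ]
 [0.5946 0.1994 0.036 ]
 [0.5405 0.2101 0.036 ]
 [0.5125 0.0554 0.036 ]]
[0.0556, 0.1559, 0.0551, 0.1572] [0.55369921 0.12770595 0.036     ]
```

```bash
python3 - <<'E'
from h import *
s=np.load("s1.npy",allow_pickle=True).item()
im=cv2.imread("pics/w1.png")
print([im[r,300:332].max(1).tolist() for r in (200,215,226)])
m=np.zeros(im.shape[:2],np.uint8)
sub=im[180:240,300:333].astype(int);m[180:240,300:333]=((sub.max(2)-sub.min(2)<30)&(sub.max(2)<90))
n,l,st,ce=cv2.connectedComponentsWithStats(m);k=1+st[1:,4].argmax();print(st[k],ce[k])
ys,xs=np.where(l==k)
for r in range(ys.min(),ys.max()+1,3): print(r,xs[ys==r].min(),xs[ys==r].max(),end='; ')
for P in [(.5537,.1277,.059),(.5537+.0025,.1277+.0138,.076),(.5537-.0025,.1277-.0138,.042),(.5537,.1277,.076)]: print(proj(P,s))
E
```

```text
[[182, 183, 186, 188, 188, 189, 191, 194, 198, 203, 73, 59, 67, 68, 68, 67, 69, 65, 65, 66, 65, 62, 55, 70, 110, 118, 115, 114, 111, 134, 183, 192], [183, 187, 188, 189, 190, 190, 192, 193, 200, 202, 37, 60, 66, 65, 66, 64, 65, 64, 62, 63, 63, 57, 43, 138, 125, 113, 114, 114, 113, 109, 130, 195], [184, 187, 189, 189, 189, 191, 193, 196, 196, 165, 44, 60, 64, 62, 63, 63, 62, 63, 62, 62, 59, 47, 109, 189, 189, 185, 185, 185, 187, 188, 188, 188]]
[310 189  14  42 521] [316.16122841 209.84261036]
189 313 321; 192 312 322; 195 311 322; 198 310 322; 201 311 322; 204 311 322; 207 310 322; 210 310 322; 213 310 322; 216 310 322; 219 310 322; 222 310 322; 225 310 322; 228 310 321; (np.float64(316.4014113813449), np.float64(208.71986476309854))
(np.float64(315.4987074363735), np.float64(231.91946128277445))
(np.float64(317.23982398814), np.float64(187.5374054310696))
(np.float64(316.1211848764845), np.float64(213.89869541448263))
```

Call:
play_rows:
  increments:
    - [[0.0032,-0.0111,-0.02,-0.036],[0,0,-0.025,0],[0,0,-0.025,0],[0,0,-0.02,0],[0,0,0,0]]

```text
time: 2.7
eef_pos: [0.5523, 0.1269, 0.109]
orientation: [[-0.177, -0.984, -0.004], [-0.984, 0.177, -0.001], [0.002, 0.004, -1.0]]
wrist_force: [-0.5, -0.4, 0.1]
width: 0.0299
gripper_force: 0.0
```

Call:
play_rows:
  increments:
    - [[0,0,-0.02,0],[0,0,-0.02,0],[0,0,-0.017,0],[0,0,-0.0105,0],[0,0,0,0]]

```text
time: 3.2
eef_pos: [0.5538, 0.127, 0.0434]
orientation: [[-0.177, -0.984, -0.001], [-0.984, 0.177, -0.0], [0.0, 0.001, -1.0]]
wrist_force: [-0.1, -0.2, -0.0]
width: 0.0297
gripper_force: 0.0
```

Call:
play_rows:
  increments:
    - [[0,0,0,0],[0,0,0,0],[0,0,0,0],[0,0,0,0],[0,0,0,0]]
  claw: -1
  force: 60

```text
time: 3.7
eef_pos: [0.5545, 0.1272, 0.0449]
orientation: [[-0.178, -0.984, 0.001], [-0.984, 0.178, 0.001], [-0.001, -0.001, -1.0]]
wrist_force: [-3.0, 1.2, 6.1]
width: 0.0089
gripper_force: 60.8
```

Call:
play_rows:
  increments:
    - [[0,0,0.005,0],[0,0,0.01,0],[0,0,0.015,0],[0,0,0.015,0],[0,0,0.015,0]]

```text
time: 4.2
eef_pos: [0.5546, 0.1268, 0.1052]
orientation: [[-0.178, -0.984, 0.001], [-0.984, 0.178, -0.0], [-0.0, -0.001, -1.0]]
wrist_force: [0.1, 0.9, -1.1]
width: 0.0092
gripper_force: 59.9
```

Call:
play_rows:
  increments:
    - [[0,0,0.03,0],[0,0,0.03,0],[0,0,0.03,0],[0,-0.02,0.025,0],[0,-0.03,0,0]]

```text
time: 4.7
eef_pos: [0.5561, 0.0776, 0.2234]
orientation: [[-0.175, -0.984, 0.007], [-0.984, 0.175, 0.001], [-0.002, -0.007, -1.0]]
wrist_force: [1.7, -0.2, 0.6]
width: 0.0093
gripper_force: 59.9
```

Call:
play_rows:
  increments:
    - [[-0.002,-0.04,0,0],[-0.002,-0.04,0,0],[-0.002,-0.04,0,0],[-0.002,-0.04,0,0],[-0.001,-0.027,0,0]]

```text
time: 5.2
eef_pos: [0.5449, -0.1126, 0.2198]
orientation: [[-0.179, -0.984, 0.001], [-0.984, 0.179, -0.001], [0.001, -0.001, -1.0]]
wrist_force: [0.1, 0.1, -0.4]
width: 0.0091
gripper_force: 59.9
```

Call:
play_rows:
  increments:
    - [[0,0,0,0],[0,0,0,0],[0,0,0,0],[0,0,0,0],[0,0,0,0]]

```text
time: 5.7
eef_pos: [0.5453, -0.1092, 0.2189]
orientation: [[-0.176, -0.984, 0.0], [-0.984, 0.176, 0.0], [-0.0, -0.0, -1.0]]
wrist_force: [0.8, 0.3, 0.1]
width: 0.0088
gripper_force: 59.9
```

```bash
python3 - <<'E'
from h import *
s=ctrl.observe();print(s['time'],s['eef_pos'],s['qpos'],np.arctan2(s['orientation'][1][1],s['orientation'][0][1]),s['width'])
im=ctrl.snapshot("wrist");cv2.imwrite("pics/w2.png",im)
np.save("s2.npy",s,allow_pickle=True)
E
```

```text
5.7 [ 0.54531089 -0.10916753  0.2188783 ] [-1.97604944e-01  2.95796533e-01  3.45969472e-02  1.30946680e+00
  4.28141975e-05 -1.59123988e+00] 2.964431267917195 0.008754360422401457
```

View pics/w2.png

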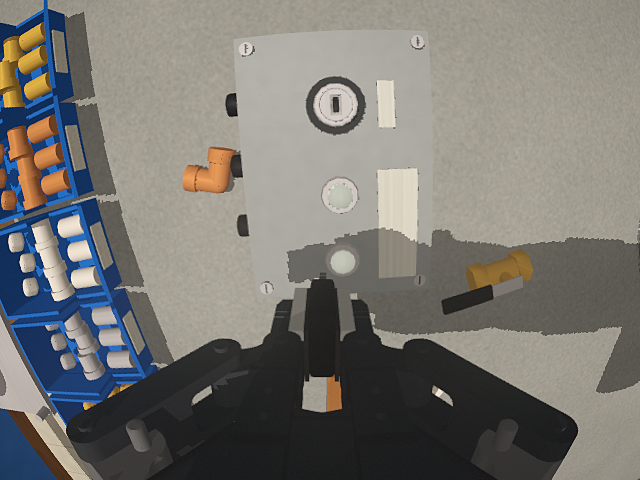

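The face of the key switch is at (335,104) with its dark keyway. The lamps are at (340,195) and (343,262), and the key is held upright at (321,330). Next I'll cast rays for the keyway, the lamps, the cover outline and the key's blade.

```bash
python3 - <<'E'
from h import *
s=np.load("s2.npy",allow_pickle=True).item()
im=cv2.imread("pics/w2.png");g=im.max(2)
m=np.zeros_like(g);m[90:120,322:350]=g[90:120,322:350]<110
n,l,st,ce=cv2.connectedComponentsWithStats(m)
for i in range(1,n):
    if st[i,4]>15: print('slot',st[i],ce[i],onz("wrist",ce[i]+.0,.103,s).round(4))
# face circle: outer dark ring (bezel)
m=np.zeros_like(g);m[70:140,300:370]=g[70:140,300:370]<70
cs=max(cv2.findContours(m,0,1)[0],key=cv2.contourArea);(c,r)=cv2.minEnclosingCircle(cs);print('ring',c,r,onz("wrist",c,.095,s).round(4))
w=cv2.morphologyEx(m,cv2.MORPH_CLOSE,np.ones((45,45)))
face=((g>150)).astype(np.uint8);face[:76]=0;face[132:]=0;face[:,:306]=0;face[:,364:]=0
cs=max(cv2.findContours(face,0,1)[0],key=cv2.contourArea);c,r=cv2.minEnclosingCircle(cs);print('face',c,r,onz("wrist",c,.103,s).round(4), onz("wrist",(c[0]+r,c[1]),.103,s)-onz("wrist",(c[0]-r,c[1]),.103,s))
# cover corners (top surface)
C=[onz("wrist",p,.095,s) for p in [(234,32),(428,31),(429,288),(255,292)]]
for a in C:print(a.round(4))
# screws & lamps
for p in [(246,48),(418,41),(266,288),(419,280)]: print('screw',onz("wrist",p,.096,s).round(4))
for p in [(340,195),(343,262)]: print('lamp',onz("wrist",p,.103,s).round(4))
o=np.array(s['eef_pos'])
for dz in (-.0085,-.0354): print(proj(o+[0,0,dz],s))
a=cv2.resize(im[75:135,305:365],(400,400),interpolation=cv2.INTER_NEAREST);b=cv2.resize(im[260:340,281:361],(400,400),interpolation=cv2.INTER_NEAREST)
b=cv2.convertScaleAbs(b,alpha=2)
cv2.imwrite("pics/c2.png",np.hstack([a,b]))
E
```

```text
slot [333  97   6  15  88] [335.44318182 104.14772727] [ 0.5206 -0.1969  0.103 ]
ring (335.0413818359375, 104.69239044189453) 29.050514221191406 [ 0.5206 -0.197   0.095 ]
face (335.0889587402344, 104.28292083740234) 22.15571403503418 [ 0.5209 -0.1969  0.103 ] [-0.02993201  0.00508636  0.        ]
[ 0.5818 -0.2651  0.095 ]
[ 0.4438 -0.2427  0.095 ]
[ 0.4685 -0.0439  0.095 ]
[ 0.6081 -0.0662  0.095 ]
screw [ 0.5751 -0.2505  0.096 ]
screw [ 0.4532 -0.2354  0.096 ]
screw [ 0.5981 -0.0686  0.096 ]
screw [ 0.4766 -0.0533  0.096 ]
lamp [ 0.5284 -0.1333  0.103 ]
lamp [ 0.5344 -0.0827  0.103 ]
(np.float64(323.35633205812064), np.float64(298.36368824051465))
(np.float64(323.0544017983293), np.float64(275.0753420833758))
```

View pics/c2.png

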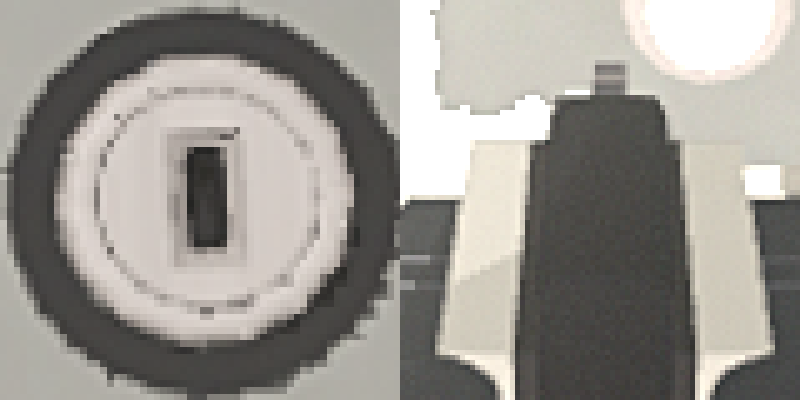

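```bash
python3 - <<'E'
from h import *
s=np.load("s2.npy",allow_pickle=True).item()
o=np.array(s['eef_pos']);X=np.array(s['orientation'])[:,0]
for dx in (.012,.013,.014,.015,.016): print(dx,proj(o+X*dx+[0,0,-.0029],s))
for dx in (.0,.001,.002,.003): print(dx,proj(o+X*dx+[0,0,-.0354],s))
for dx in (.013,.014,.015): print('top',proj(o+X*dx+[0,0,.0311],s))
E
```

```text
0.012 (np.float64(323.4887656732007), np.float64(279.3887499706239))
0.013 (np.float64(323.4935598504054), np.float64(277.2607692488016))
0.014 (np.float64(323.4983333574645), np.float64(275.12205174159834))
0.015 (np.float64(323.50308540448816), np.float64(272.9726587062512))
0.016 (np.float64(323.5078151952592), np.float64(270.8126548694086))
0.0 (np.float64(323.0544017983293), np.float64(275.0753420833758))
0.001 (np.float64(323.05746038855915), np.float64(273.31762020986775))
0.002 (np.float64(323.06050775091404), np.float64(271.5527902383606))
0.003 (np.float64(323.063543545485), np.float64(269.7808890388824))
top (np.float64(324.10160320905766), np.float64(316.6255057352789))
top (np.float64(324.1105347668327), np.float64(314.1170266328632))
top (np.float64(324.11944728116674), np.float64(311.5893574182349))
```

Call:
play_rows:
  increments:
    - [[-0.007,-0.022,0,0.026],[-0.006,-0.022,0,0.026],[-0.006,-0.022,-0.01,0],[-0.0058,-0.0224,-0.02,0],[0,0,-0.02,0]]

```text
time: 6.25
eef_pos: [0.5203, -0.2003, 0.1685]
orientation: [[-0.128, -0.992, 0.001], [-0.992, 0.128, -0.001], [0.001, -0.001, -1.0]]
wrist_force: [1.0, -0.6, -0.8]
width: 0.0091
gripper_force: 59.9
```

Call:
play_rows:
  increments:
    - [[0,0,-0.01,0],[0,0,-0.007,0],[0,0,0,0],[0,0,0,0],[0,0,0,0]]

```text
time: 6.75
eef_pos: [0.5211, -0.1983, 0.1526]
orientation: [[-0.126, -0.992, 0.001], [-0.992, 0.126, -0.0], [0.0, -0.001, -1.0]]
wrist_force: [0.1, -0.1, -0.4]
width: 0.0091
gripper_force: 59.9
```

```bash
python3 - <<'E'
from h import *
s=ctrl.observe();print(s['time'],s['eef_pos'],np.arctan2(s['orientation'][1][1],s['orientation'][0][1]),s['width'],s['wrist_force'])
im=ctrl.snapshot("wrist");cv2.imwrite("pics/w3.png",im)
np.save("s3.npy",s,allow_pickle=True)
o=np.array(s['eef_pos'])
P=[.5206,-.1969,.103];print(proj(P,s),proj(o+[0,0,-.0354],s))
cv2.imwrite("pics/c3.png",cv2.convertScaleAbs(cv2.resize(im[210:310,260:390],(780,600),interpolation=cv2.INTER_NEAREST),alpha=1.5))
E
```

```text
6.75 [ 0.52105394 -0.19831152  0.15261783] 3.01567271512499 0.009099931168847953 [ 0.10965196 -0.06288672 -0.40014815]
(np.float64(324.108471790041), np.float64(267.31215134115615)) (np.float64(323.09156936872756), np.float64(275.1644764989363))
```

View pics/c3.png

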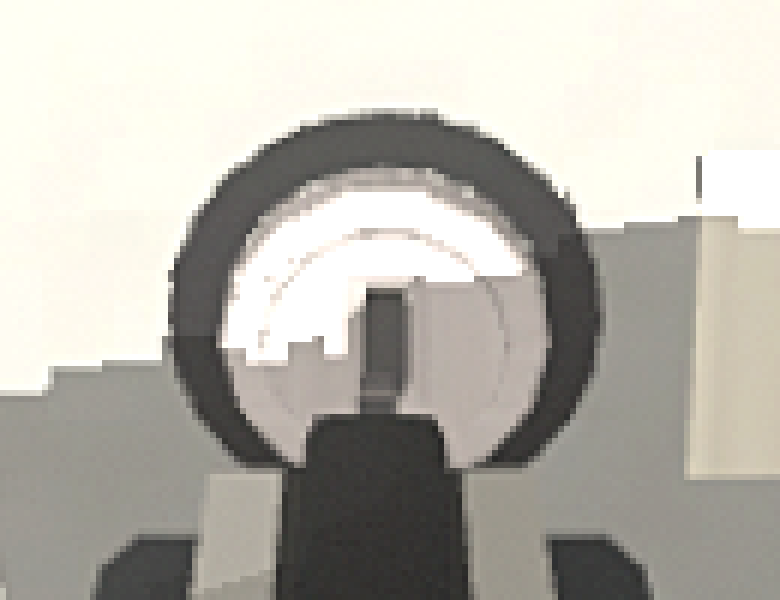

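Column of the slot is 324.1, the blade 323.0: about 0.5 mm off, which agrees with the pose readout. I'll correct it and descend gently.

Call:
play_rows:
  increments:
    - [[-0.0005,0.0005,-0.004,0],[0,0,-0.004,0],[0,0,-0.004,0],[0,0,-0.002,0],[0,0,-0.002,0]]
  force: 100

```text
time: 7.3
eef_pos: [0.5198, -0.198, 0.1354]
orientation: [[-0.126, -0.992, -0.0], [-0.992, 0.126, 0.0], [-0.0, 0.0, -1.0]]
wrist_force: [-0.6, 0.1, -0.1]
width: 0.0081
gripper_force: 99.2
```

Call:
play_rows:
  increments:
    - [[0,0,-0.001,0],[0,0,-0.001,0],[0,0,-0.001,0],[0,0,-0.001,0],[0,0,0,0]]

```text
time: 7.8
eef_pos: [0.5199, -0.198, 0.1317]
orientation: [[-0.126, -0.992, -0.0], [-0.992, 0.126, 0.0], [-0.0, 0.0, -1.0]]
wrist_force: [0.0, 0.4, -0.3]
width: 0.0084
gripper_force: 99.2
```

The tip is inside without contact force. Next comes the first pin.

Call:
play_rows:
  increments:
    - [[0,0,-0.001,0],[0,0,-0.001,0],[0,0,-0.001,0],[0,0,-0.001,0],[0,0,-0.001,0]]

```text
time: 8.3
eef_pos: [0.5203, -0.1983, 0.1272]
orientation: [[-0.126, -0.992, 0.001], [-0.992, 0.126, -0.001], [0.001, -0.001, -1.0]]
wrist_force: [-0.6, -2.1, 4.1]
width: 0.0086
gripper_force: 100.2
```

Call:
play_rows:
  increments:
    - [[0,0,-0.001,0],[0,0,-0.001,0],[0,0,-0.001,0],[0,0,-0.001,0],[0,0,0,0]]

```text
time: 8.8
eef_pos: [0.5197, -0.1981, 0.1226]
orientation: [[-0.126, -0.992, -0.0], [-0.992, 0.126, -0.0], [0.0, 0.0, -1.0]]
wrist_force: [-0.9, -2.8, 3.1]
width: 0.0081
gripper_force: 99.8
```

Call:
play_rows:
  increments:
    - [[0,-0.0004,-0.001,0],[0,0,-0.001,0],[0,0,-0.001,0],[0,0,-0.001,0],[0,0,-0.001,0]]

```text
time: 9.3
eef_pos: [0.5203, -0.1984, 0.1181]
orientation: [[-0.126, -0.992, 0.001], [-0.992, 0.126, -0.0], [-0.0, -0.001, -1.0]]
wrist_force: [-1.0, -1.0, 8.5]
width: 0.0085
gripper_force: 100.8
```

Call:
play_rows:
  increments:
    - [[0,0,-0.001,0],[0,0,-0.001,0],[0,0,-0.001,0],[0,0,-0.001,0],[0,0,0,0]]

```text
time: 9.8
eef_pos: [0.5205, -0.1983, 0.1138]
orientation: [[-0.126, -0.992, 0.001], [-0.992, 0.126, 0.0], [-0.0, -0.001, -1.0]]
wrist_force: [1.5, -1.8, 2.2]
width: 0.0085
gripper_force: 99.8
```

Call:
play_rows:
  increments:
    - [[0,0,-0.001,0],[0,0,-0.001,0],[0,0,-0.001,0],[0,0,-0.001,0],[0,0,0,0]]

```text
time: 10.3
eef_pos: [0.5202, -0.1983, 0.1111]
orientation: [[-0.126, -0.992, 0.002], [-0.992, 0.126, -0.0], [0.0, -0.002, -1.0]]
wrist_force: [-1.9, 0.4, 17.3]
width: 0.0089
gripper_force: 102.3
```

Call:
play_rows:
  increments:
    - [[0,0,-0.0005,0],[0,0,-0.0005,0],[0,0,0,0.02],[0,0,0,-0.04],[0,0,0,0.02]]

```text
time: 10.8
eef_pos: [0.5204, -0.1984, 0.111]
orientation: [[-0.127, -0.992, 0.003], [-0.992, 0.127, -0.001], [0.0, -0.003, -1.0]]
wrist_force: [-5.4, 2.4, 26.2]
width: 0.0087
gripper_force: 103.2
```

```bash
python3 - <<'E'
from h import *
s=ctrl.observe();print(s['time'],s['eef_pos'],s['wrist_force'],s['torque'])
im=ctrl.snapshot("wrist");side=ctrl.snapshot("scene")
a=cv2.convertScaleAbs(cv2.resize(im[200:320,250:390],(467,400),interpolation=cv2.INTER_NEAREST),alpha=1.6)
b=cv2.resize(side[185:265,190:257],(333,400),interpolation=cv2.INTER_CUBIC)
cv2.imwrite("pics/c4.png",np.hstack([a,b]))
E
```

```text
10.8 [ 0.52037238 -0.19835105  0.11095094] [-5.37417109  2.38411296 26.20309121] [ 0.40517463  1.13621592 -0.06578884]
```

View pics/c4.png

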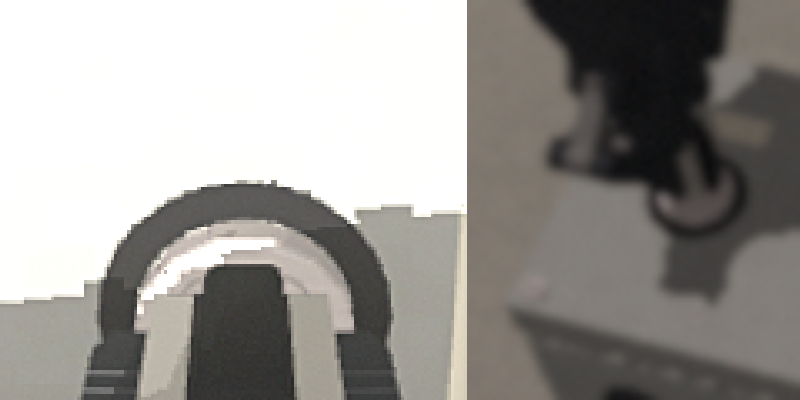

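Hard stop at z≈0.111 (expected 0.1115), so the shoulder sits on the face and the key is home. Now turning clockwise, following the roughly 1 mm offset between key and TCP.

Call:
play_rows:
  increments:
    - [[-0.0001,0,0.0005,-0.08],[-0.0001,0,0,-0.08],[-0.0001,0.0001,0,-0.08],[-0.0001,0.0001,0,-0.08],[-0.0001,0.0001,0,-0.08]]

```text
time: 11.4
eef_pos: [0.5199, -0.1983, 0.111]
orientation: [[-0.505, -0.863, 0.002], [-0.863, 0.505, -0.001], [-0.0, -0.002, -1.0]]
wrist_force: [-3.8, 0.1, 20.9]
width: 0.0082
gripper_force: 102.6
```

Call:
play_rows:
  increments:
    - [[-0.0001,0.0001,0,-0.08],[-0.0001,0.0001,0,-0.08],[-0.0001,0.0001,0,-0.08],[-0.0001,0.0001,0,-0.08],[0,0,0,0]]

```text
time: 11.9
eef_pos: [0.5193, -0.1981, 0.111]
orientation: [[-0.751, -0.66, 0.002], [-0.66, 0.751, -0.001], [-0.0, -0.002, -1.0]]
wrist_force: [-3.6, -1.8, 21.5]
width: 0.0088
gripper_force: 102.7
```

```bash
python3 - <<'E'
from h import *
s=ctrl.observe();print(s['time'],s['eef_pos'],s['wrist_force'],s['torque'],np.arctan2(s['orientation'][1][1],s['orientation'][0][1]),s['qpos'][5])
E
```

```text
11.9 [ 0.51930266 -0.19812722  0.11104886] [-3.62404421 -1.83477191 21.49606987] [-0.29372994  0.93504939  0.01016969] 2.2921331199888715 -1.085401880626313
```

Call:
play_rows:
  increments:
    - [[-0.0001,0.0001,0,-0.08],[0,0.0001,0,-0.08],[-0.0001,0.0001,0,-0.08],[0,0.0001,0,-0.08],[-0.0001,0.0001,0,-0.08]]

```text
time: 12.4
eef_pos: [0.5187, -0.1976, 0.111]
orientation: [[-0.949, -0.315, 0.001], [-0.315, 0.949, -0.001], [-0.001, -0.002, -1.0]]
wrist_force: [-5.1, -0.7, 22.1]
width: 0.0086
gripper_force: 102.8
```

Call:
play_rows:
  increments:
    - [[0,0.0001,0,-0.08],[0,0.0001,0,-0.08],[0,0.0001,0,-0.08],[0,0.0001,0,-0.08],[0,0,0,0]]

```text
time: 12.9
eef_pos: [0.5183, -0.197, 0.111]
orientation: [[-1.0, -0.001, 0.001], [-0.001, 1.0, -0.001], [-0.001, -0.001, -1.0]]
wrist_force: [-6.3, 0.6, 22.8]
width: 0.0085
gripper_force: 103.0
```

```bash
python3 - <<'E'
from h import *
s=ctrl.observe();print(s['time'],s['eef_pos'],s['wrist_force'],s['torque'],np.arctan2(s['orientation'][1][1],s['orientation'][0][1]),s['qpos'][5])
E
```

```text
12.9 [ 0.51831044 -0.19701694  0.11099074] [-6.30509812  0.55266348 22.75959768] [-0.06992875  1.57022492  0.0492783 ] 1.5720713935007198 -0.3640429419353611
```

Call:
play_rows:
  increments:
    - [[-0.0002,0,0,-0.05],[-0.0001,0.0001,0,-0.05],[0,0,0,-0.04],[0,0,0,-0.04],[0,0,0,0]]

```text
time: 13.4
eef_pos: [0.5182, -0.1967, 0.111]
orientation: [[-0.984, 0.176, 0.001], [0.176, 0.984, -0.001], [-0.001, -0.0, -1.0]]
wrist_force: [-5.6, 1.7, 22.8]
width: 0.0086
gripper_force: 103.0
```

```bash
cat > o.py <<'E'
from h import *
s=ctrl.observe();a=np.arctan2(s['orientation'][1][1],s['orientation'][0][1]);print(s['time'],s['eef_pos'],s['wrist_force'],s['torque'],'turned',3.0157-a)
E
python3 o.py
```

```text
13.4 [ 0.51822104 -0.19666457  0.11100403] [-5.62088763  1.74348836 22.84174427] [0.32023984 1.3744141  0.08499714] turned 1.6220363568810887
```

Call:
play_rows:
  increments:
    - [[-0.0002,0,0,-0.03],[0,0,0,-0.03],[0,0,0,0],[0,0,0,0],[0,0,0,0]]

```text
time: 13.9
eef_pos: [0.5182, -0.1965, 0.111]
orientation: [[-0.972, 0.233, 0.001], [0.233, 0.972, -0.0], [-0.001, 0.0, -1.0]]
wrist_force: [-4.9, 1.7, 23.2]
width: 0.0083
gripper_force: 103.0
```

```bash
python3 o.py
```

```text
13.9 [ 0.51815081 -0.19651507  0.11102621] [-4.93249593  1.66029907 23.16462616] [0.46491551 1.26282798 0.06006636] turned 1.6805602478725845
```

Call:
play_rows:
  increments:
    - [[0,0,0,-0.03],[0,0,0,-0.03],[0,0,0,0],[0,0,0,0],[0,0,0,0]]

```text
time: 14.4
eef_pos: [0.5182, -0.1964, 0.111]
orientation: [[-0.957, 0.291, 0.001], [0.291, 0.957, -0.0], [-0.001, 0.0, -1.0]]
wrist_force: [-4.6, 2.2, 22.6]
width: 0.0083
gripper_force: 103.0
```

```bash
python3 o.py
```

```text
14.4 [ 0.51817143 -0.19637054  0.11102943] [-4.6183784   2.22696728 22.56344018] [0.53300892 1.28053145 0.09118625] turned 1.7403996437138662
```

Call:
play_rows:
  increments:
    - [[0,0,0,-0.03],[0,0,0,-0.03],[0,0,0,0],[0,0,0,0],[0,0,0,0]]

```text
time: 14.9
eef_pos: [0.5182, -0.1962, 0.111]
orientation: [[-0.938, 0.348, 0.001], [0.348, 0.938, 0.0], [-0.001, 0.001, -1.0]]
wrist_force: [-5.1, 3.0, 23.3]
width: 0.0085
gripper_force: 103.0
```

```bash
python3 o.py
```

```text
14.9 [ 0.51820729 -0.19622191  0.11102594] [-5.0504214   3.01376347 23.26309048] [0.78321129 1.18104154 0.0793464 ] turned 1.8003023137176797
```

Call:
play_rows:
  increments:
    - [[0,0,0,-0.03],[0,0,0,-0.02],[0,0,0,0],[0,0,0,0],[0,0,0,0]]

```text
time: 15.4
eef_pos: [0.5182, -0.1961, 0.1111]
orientation: [[-0.919, 0.394, 0.001], [0.394, 0.919, 0.0], [-0.001, 0.001, -1.0]]
wrist_force: [-4.8, 3.9, 24.0]
width: 0.0085
gripper_force: 103.1
```

```bash
python3 - <<'E'
from h import *
s=ctrl.observe();a=np.arctan2(s['orientation'][1][1],s['orientation'][0][1]);print(s['time'],s['eef_pos'],s['wrist_force'],s['torque'],'turned',3.0157-a)
im=ctrl.snapshot("wrist")
t=[ctrl.observe()['torque'][2]]
for i in range(3): ctrl.snapshot("scene");t.append(ctrl.observe()['torque'][2])
print(t)
cv2.imwrite("pics/c5.png",cv2.convertScaleAbs(cv2.resize(im[200:350,220:420],(800,600),interpolation=cv2.INTER_NEAREST),alpha=1.7))
E
```

```text
15.4 [ 0.51818811 -0.19614671  0.11106437] [-4.830899    3.93719083 24.02648644] [0.80900858 1.19292346 0.09407624] turned 1.8502336420823533
[np.float64(0.04439037503750997), np.float64(0.04666143641626784), np.float64(0.09307228945120012), np.float64(0.14577430631079447)]
```

View pics/c5.png

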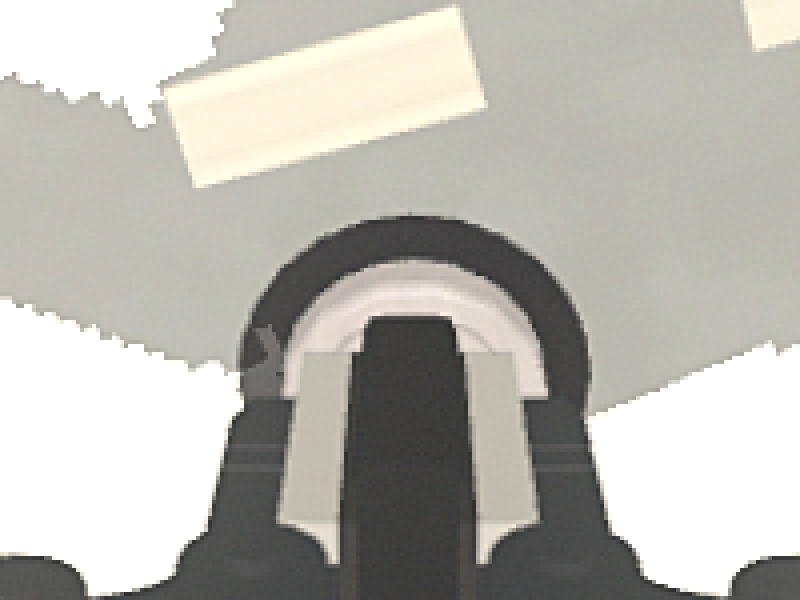

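The image is consistent with about 1.85 rad of tool turn, and the head still sits square in the pads. One more small turn with averaged torque will confirm the stop.

Call:
play_rows:
  increments:
    - [[0,0,0,-0.03],[0,0,0,-0.03],[0,0,0,0],[0,0,0,0],[0,0,0,0]]

```text
time: 16.1
eef_pos: [0.5183, -0.1961, 0.1111]
orientation: [[-0.894, 0.449, 0.001], [0.449, 0.894, 0.0], [-0.001, 0.001, -1.0]]
wrist_force: [-3.1, 3.6, 23.9]
width: 0.0083
gripper_force: 103.1
```

```bash
cat > t.py <<'E'
from h import *
T=[]
for i in range(12):
    s=ctrl.observe();a=np.arctan2(s['orientation'][1][1],s['orientation'][0][1]);T.append([*s['wrist_force'],*s['torque'],3.0157-a]);ctrl.snapshot("scene")
T=np.array(T);print(s['time'],s['eef_pos'],T.mean(0).round(3),T[:,5].std())
E
python3 t.py
```

```text
16.65 [ 0.51825339 -0.19611978  0.11108757] [-4.732  3.724 23.411  0.817  1.18   0.162  1.91 ] 0.04160171359042107
```

Call:
play_rows:
  increments:
    - [[0,0,0,-0.03],[0,0,0,-0.03],[0,0,0,0],[0,0,0,0],[0,0,0,0]]

```text
time: 17.2
eef_pos: [0.5183, -0.196, 0.1111]
orientation: [[-0.865, 0.501, 0.002], [0.501, 0.865, 0.001], [-0.001, 0.001, -1.0]]
wrist_force: [-5.1, 3.5, 23.3]
width: 0.0085
gripper_force: 103.1
```

```bash
python3 t.py
```

```text
17.75 [ 0.51836766 -0.19607941  0.11109959] [-4.585  3.659 23.679  0.873  1.109  0.254  1.97 ] 0.02719487193873743
```

Torque rises from 0.16 to 0.25 N·m over 0.06 rad, so the plug is against its stop. The key is held home with about 23 N, and I'm handing in.

```bash
python3 -c "
from plant import ctrl
print(ctrl.sign_off())"
```

```text
the job is handed in; nothing more can be done
None
```

I handed the job in at about 17.8 s: the square-headed key is fully home in the controller's switch, turned clockwise to its stop, and still gripped and held there; I took no final picture of the other keys and loose parts, but felt no contact with them.

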